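Unstack and rack the slide mailers

ROBOT

A 6-joint arm with a two-finger parallel gripper is mounted at the origin on the work surface. World frame = base frame: x ahead of the robot, y to its left, z up, the work surface at z = 0. Lengths are in mm, angles in rad, forces in N, time in s.
With the tool pointing down it reaches from about 350 to 875 mm from the base axis. Payload 4.2 kg.
Tool frame: the origin (TCP) lies between the finger pads; the fingertips stand 25 mm ahead of it and the grasp point (between the pads) lies 6 mm ahead of it; z points along the fingers, y is the line along which they close (so a half turn about z gives the same grasp; the last joint's range is limited). The gripper opens to 85 mm and grips with 20 to 120 N. Pads are 22 mm wide; open, the fingers measure 114 mm over their backs; the gripper's body (76 mm by 85 mm) begins 54 mm behind the grasp point. The pads swing forward as they close: fully open they stand 13 mm farther back than shut.
Start: joints at [1.541, 0.385, 0.008, 0, -1.194, -0.259], TCP at [177.969, 599.105, 256.312] pointing down, gripper open.
Joint ranges: [-3.14, 3.14], [-1.21, 2.06], [-1.07, 1.41], [-3.16, 2.05], [-2.99, -0.16], [-3.1, 3.1]. Speed limits (rad/s): [2.79, 2.79, 3.14, 3.14, 3.14, 3.14].

INTERFACE

Orientations are given as a unit quaternion [x, y, z, w].
In Python, from bench import arm gives the robot as it stands.
- The arm moves only by the shell command python3 -m pendant 'ROWS'. ROWS is JSON, a list of rows, each a list of 7 numbers: the shift along the tool's x, y, z in m, then the turn, a rotation vector about the tool's x, y, z in degrees, then the finger opening in m, from 0 to 0.0854. In form: [[x, y, z, wx, wy, wz, fingers], ...]. A call has 1 to 12 rows; each row shifts and turns the commanded pose from where the row before left it, along the tool's axes as they then stand; what a row does not reach is not made up. A row lasts 1/10 s, in which the tool goes at most 50 mm and 8.59 degrees, less where a joint would pass 70% of its speed; a pose out of reach is approached as far as the arm can. A call is refused whole if a number of a shift passes 0.05 or a number of a turn 8.59, either way. A call with a gripper value outside its range is refused whole. The fingers move at their own pace and stop on an object; the grip force is fixed at half the most. Time passes only in rows, so rows that do not move let the fingers close. It gives the time, the measured TCP pose, the force, the opening and the grip force at its end, in the units of the state.
- arm.read_state(): the state, without advancing time (a new reading comes with each control period).
- arm.get_image(name): name is "scene" or "top"; returns a dict with "image" (420x560x3 uint8, red, green, blue), "fx", "fy", "cx", "cy" (pixels), "xyz" and "rotation" of the camera in the world. Camera axes: x right, y down, z forward; pixel columns grow to the right and rows downward; lengths in mm; the calibration is good to about 2 mm. A picture is of the moment at which its call begins. There is no depth.
- arm.job_done(): hands the job in; it is judged then, once.
The state is a dict: "clock": time; "joints": joint angles; "joint_vel": joint speeds; "joint_efforts": joint torques, N m; "position": TCP position; "ee_rot": TCP orientation; "contact_force": force on the tool from outside, world axes, zero at the start; "wrist_torque": the same for the moment, N m; "gripper_width": finger opening in mm; "grasp_force": force on a finger pad.
Only numpy, scipy, OpenCV 4.12 (cv2) and the standard library are available. Lean on these libraries where they do the work, as an engineer would, in place of code of your own. Each camera call takes 0.05 s, during which the arm holds its last target. There are 200 camera calls.

TASK

Gather the three oblong, square-cornered slide mailers (two in the stack, one lying loose) into the blue caddy, one lying flat and lid up in each of its three bays, and never tip them over. Set the two aluminium spacer plates from the stack aside as one neat pile, centred on the black mat and lying the same way as it. Leave the round-ended case and the short box where they are.

Things in the scene. Friction and masses are not known exactly. Their poses are not given: they have to be found in the camera images.
- mailer_top: Slide mailer: oblong square-cornered plain grey plastic box with a thin dark line round its lid, 86 x 34 x 26 mm (x, y, z), origin at the centre of its underside, x along its length; loose, about 60 g. It starts as the top of the stack, its underside 46 mm above the bench, along the plate beneath it.
- mailer_low: Slide mailer: oblong square-cornered plain grey plastic box with a thin dark line round its lid, 86 x 34 x 26 mm (x, y, z), origin at the centre of its underside, x along its length; loose, about 60 g. It starts in the stack between the two plates, its underside 10 mm above the bench, crosswise to the upper plate; its ends stick out under that plate.
- mailer_loose: Slide mailer: oblong square-cornered plain grey plastic box with a thin dark line round its lid, 86 x 34 x 26 mm (x, y, z), origin at the centre of its underside, x along its length; loose, about 60 g. It starts lying alone on the bench.
- plate_high: Spacer plate: bare aluminium plate, 100 x 56 x 10 mm (x, y, z), loose, about 150 g; origin at the centre of its underside, x along its length. It starts in the stack between the two mailers, its underside 36 mm above the bench, crosswise to the mailer beneath it.
- plate_low: Spacer plate: bare aluminium plate, 100 x 56 x 10 mm (x, y, z), loose, about 150 g; origin at the centre of its underside, x along its length. It starts at the bottom of the stack, flat on the bench, along the mailer above it. The stack, from the bench up, is plate_low, mailer_low, plate_high, mailer_top, all centred on one another within about 2 mm.
- caddy: Blue plastic tray, fixed, 118 x 202 x 9 mm (x, y, z), origin at the centre of its underside. Floor 3 mm thick; rim and two partitions 4 mm thick, 6 mm above the floor (9 above the bench). Three bays side by side, each 110 mm long (x), 62 mm wide (y), centred at x = 0, y = -66, 0, +66 mm. A mailer lies in a bay with its length along the caddy's x, either way round.
- mat: Black rubber mat, fixed, 120 x 76 x 4 mm (x, y, z), x along its length, origin at the centre of its underside; the plates are piled on its top (4 mm above the bench), lengthwise along it, either way round.
- round_case: Look-alike, stays where it is: case with half-round ends, same plastic and lid line, 86 x 34 x 26 mm, origin at the centre of its underside, x along its length; loose on the bench.
- short_box: Look-alike, stays where it is: short plain grey plastic box with a thin dark line round its lid, 46 x 34 x 26 mm (x, y, z), origin at the centre of its underside, x along its length; loose on the bench.
There are look-alikes about, which are no part of the job. Leave any purple look-alike of the plate_low alone.

How it is judged:
By the outcome, as a careful person would: the job done as asked, in the order asked, and still so for the second after the job is handed in, with the robot touching nothing.
It also fails if it takes over 128 s, if anything falls off the work surface, if the arm or the gripper's body presses on something with over 40 N, if the wrist force passes 120 N, or if a joint passes its speed limit or range.

## Working session

There is one attempt and no reset: what is moved stays moved. The work goes in short steps, Python scripts to look and compute and a shell command to move; the robot and the scene stay as the last step left them, time stands still between calls to the robot, and variables do not carry over. Pictures are saved under pics/ and viewed, at most 14 in all, crops included, and the job is handed in when it is done.

```bash
ls; mkdir -p pics
python3 - <<'E'
from bench import arm
import cv2,pickle
for n in("top","scene"):
    d=arm.get_image(n); cv2.imwrite(f"pics/{n}0.png",d["image"][:,:,::-1]); pickle.dump(d,open(f"{n}.pkl","wb"))
    print(n,d["fx"],d["fy"],d["cx"],d["cy"],d["xyz"],d["rotation"])
print(arm.read_state())
E
```

```text
pics
top 417.6313309739009 417.6313309739009 272.19622035699575 204.27443695708791 [ 419.50764409  -14.49264185 1098.77232256] [-0.6991221   0.71407416 -0.01550341  0.03295495]
scene 502.8924268301284 502.8924268301284 276.29341290315705 211.65892578511477 [1348.96795085   -1.73750892  676.98796588] [ 0.63155309  0.63251494 -0.3208105  -0.31328287]
{'clock': 0.1, 'joints': array([ 1.54060236e+00,  3.85499543e-01,  6.74943836e-03, -4.08210353e-04,
       -1.19398426e+00, -2.58595546e-01]), 'joint_vel': array([ 0.00080309, -0.00440088,  0.00201064,  0.00147233, -0.00174627,
       -0.00043476]), 'joint_efforts': array([-6.89581179e-05, -3.93318522e+01,  1.88930601e+01,  4.19800624e+00,
       -2.60286361e-03,  6.20741474e-06]), 'position': array([177.85107579, 598.67190079, 255.31777815]), 'ee_rot': array([ 9.89581859e-01, -1.43967943e-01, -7.80545561e-05,  9.84326270e-04]), 'contact_force': array([ 0.07183798, -0.13756229, -0.52543858]), 'wrist_torque': array([-0.04519318, -0.00805066, -0.03428686]), 'grasp_force': 0.0, 'gripper_width': 85.27033229599684}
```

View pics/top0.png

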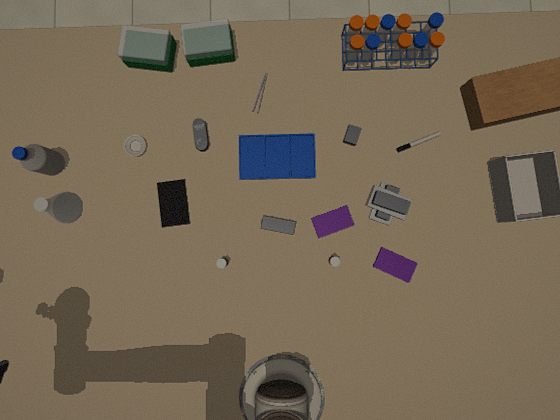

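View pics/scene0.png

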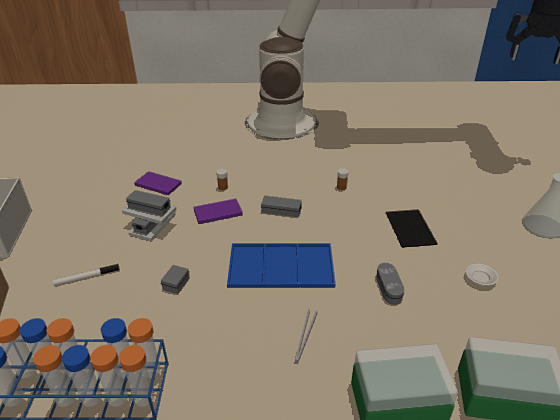

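The top view shows the stack at about (390,203), the loose mailer at (278,225), the round case at (200,135) and the short box at (352,134). The caddy is at (277,157), the mat at (173,203) and the purple decoys at (333,221) and (395,264). Next I'll take measurements.

```bash
cat > h.py <<'E'
import numpy as np,cv2,pickle
from scipy.spatial.transform import Rotation as R
def ray(d,uv,z):
    uv=np.atleast_2d(uv).astype(float)
    v=np.c_[(uv[:,0]-d["cx"])/d["fx"],(uv[:,1]-d["cy"])/d["fy"],np.ones(len(uv))]
    v=v@R.from_quat(d["rotation"]).as_matrix().T
    return (d["xyz"]+v*((z-d["xyz"][2])/v[:,2])[:,None])[:,:2]
def rects(d,mask,z,amin=150):
    for c in cv2.findContours(mask.astype(np.uint8),cv2.RETR_EXTERNAL,cv2.CHAIN_APPROX_NONE)[0]:
        if cv2.contourArea(c)<amin: continue
        w=ray(d,c[:,0],z).astype(np.float32)
        (x,y),(a,b),t=cv2.minAreaRect(w)
        if a<b: a,b,t=b,a,t+90
        print("px",c[:,0].mean(0).round(),"ctr %.1f %.1f size %.1f %.1f ang %.1f"%(x,y,a,b,(t+90)%180-90))
E
python3 - <<'E'
from h import *
d=pickle.load(open("top.pkl","rb")); I=d["image"].astype(int); r,g,b=I[...,0],I[...,1],I[...,2]
hsv=cv2.cvtColor(d["image"],cv2.COLOR_RGB2HSV)
for n,p in dict(bench=(300,190),loose=(225,278),looseS=(232,278),stack=(203,390),mat=(203,173),caddy=(160,277)).items(): print(n,I[p])
roi=np.zeros(r.shape,bool); roi[100:300,110:460]=1
print("caddy"); rects(d,(b>r+60)&(b>g+40)&roi&(hsv[...,0]<122),9)
print("mat"); rects(d,(I.max(2)<45)&roi,4)
grey=(abs(r-b)<25)&(I.max(2)>55)&roi
print("grey z26"); rects(d,grey,26)
for n,(x0,x1,y0,y1) in dict(stack=(350,430,170,240),loose=(250,305,205,245)).items(): 
    cv2.imwrite(f"pics/{n}c.png",cv2.resize(d["image"][y0:y1,x0:x1,::-1],None,fx=8,fy=8,interpolation=cv2.INTER_NEAREST))
a=cv2.imread("pics/stackc.png");e=cv2.imread("pics/loosec.png")
E
```

```text
bench [132 116  90]
loose [97 94 89]
looseS [130 113  90]
stack [85 85 81]
mat [ 5 22 16]
caddy [ 31  64 117]
caddy
px [277. 156.] ctr 622.3 -2.5 size 199.5 116.6 ang 89.8
mat
px [173. 203.] ctr 505.1 274.2 size 117.2 73.9 ang 6.3
grey z26
px [395. 264.] ctr 334.1 -296.1 size 100.9 56.0 ang 64.4
px [278. 224.] ctr 442.0 -2.1 size 87.0 36.8 ang 78.0
px [333. 221.] ctr 446.8 -141.9 size 100.2 56.4 ang -71.2
px [387. 203.] ctr 486.7 -283.5 size 106.3 100.6 ang 66.4
px [135. 145.] ctr 655.9 368.2 size 58.5 55.7 ang 88.5
px [352. 134.] ctr 672.0 -199.7 size 45.1 35.3 ang -18.2
px [199. 134.] ctr 682.5 197.9 size 85.2 35.1 ang 5.1
```

View pics/stackc.png

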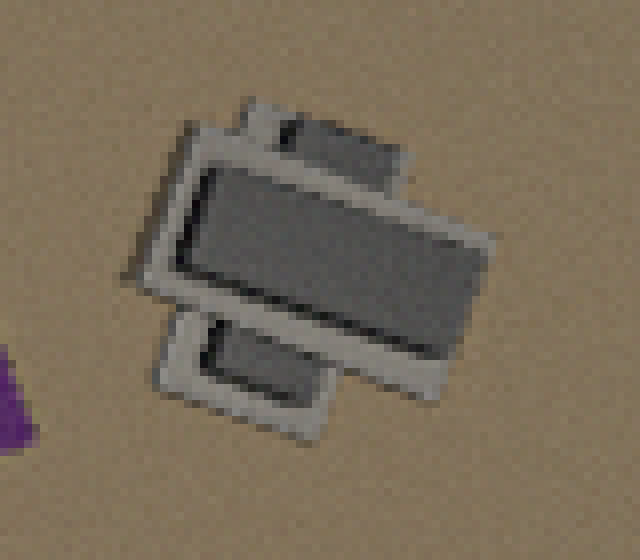

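View pics/loosec.png

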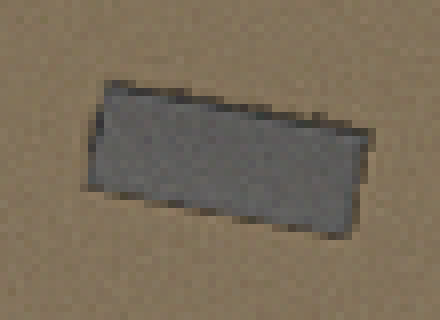

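The crop shows mailer_top's face with crop corners near (215,168), (490,250), (445,355) and (185,265). It lies along plate_high, whose corners are near (190,125), (495,237), (435,400) and (140,285). plate_low's corners are near (250,98), (412,148), (315,440) and (155,388). The loose mailer is a clean rectangle.

Run:
```python
from h import *
d=pickle.load(open("top.pkl","rb"))
def corners(n,cs,z):
    px=(np.array(cs)+.5)/8-.5+[350,170]; w=ray(d,px,z)
    (x,y),(a,b),t=cv2.minAreaRect(w.astype(np.float32))
    if a<b:a,b,t=b,a,t+90
    e=w[1]-w[0]+w[2]-w[3]
    print(n,w.mean(0).round(1),"size %.1f %.1f"%(a,b),"ang %.1f"%np.degrees(np.arctan2(e[1],e[0])))
corners("mtop",[(212,165),(490,250),(445,358),(180,265)],72)
corners("phigh",[(190,125),(495,237),(435,400),(145,290)],46)
corners("plow",[(250,98),(412,148),(315,440),(155,388)],10)
s=pickle.load(open("scene.pkl","rb")); I=s["image"].astype(int)
roi=np.zeros(I.shape[:2],bool); roi[190:220,255:310]=1
g=(abs(I[...,0]-I[...,2])<25)
roi2=np.zeros(I.shape[:2],bool); roi2[200:300,200:450]=1
print("scene mat/caddy"); rects(s,(I.max(2)<45)&roi2,4); rects(s,(I[...,2]>I[...,0]+40)&roi2,9)
b=(g&roi&(I.max(2)>85)); print("loose top"); rects(s,b,26,50)
from bench import arm
q=arm.read_state()["ee_rot"]; M=R.from_quat(q).as_matrix(); print(M.round(3))
```

```text
mtop [ 489.5 -280.9] size 88.1 35.9 ang -109.7
phigh [ 490.3 -282.7] size 101.0 54.8 ang -112.0
plow [ 491.2 -281.2] size 101.0 54.6 ang -109.1
scene mat/caddy
px [410. 229.] ctr 505.2 273.0 size 120.7 75.0 ang 6.1
px [281. 265.] ctr 622.4 -3.1 size 202.0 123.2 ang 89.8
loose top
px [281. 201.] ctr 438.1 -2.0 size 85.6 33.4 ang 77.8
[[ 0.959 -0.285 -0.   ]
 [-0.285 -0.959 -0.002]
 [ 0.     0.002 -1.   ]]
```

```bash
cat > go.py <<'E'
import sys
from h import *
from bench import arm
# usage: go.py x y z heading_deg -> total turn (tool axes, deg), then shift (tool axes after the turn, mm)
x,y,z,p=map(float,sys.argv[1:5]); s=arm.read_state()
M=R.from_quat(s["ee_rot"]); c,n=np.cos(np.radians(p)),np.sin(np.radians(p))
T=R.from_matrix(np.array([[c,n,0],[n,-c,0],[0,0,-1]]))
print("turn",np.degrees((M.inv()*T).as_rotvec()).round(2),"shift",T.inv().apply(np.array([x,y,z])-s["position"]).round(1),
 "pos",s["position"].round(1),"w %.1f"%s["gripper_width"],"gf %.1f"%s["grasp_force"],"F",s["contact_force"].round(1),"t %.1f"%s["clock"])
E
python3 -m pendant '[[0,0,0,0,0,8.55,0.06],[0,0,0,0,0,8.55,0.06],[0,0,0,0,0,8.55,0.06],[0,0,0,0,0,8.55,0.06],[0,0,0,0,0,8.55,0.06],[0,0,0,0,0,8.55,0.06],[0,0,0,0,0,8.55,0.06],[0,0,0,0,0,8.55,0.06],[0,0,0,0,0,8.55,0.06],[0,0,0,0,0,8.55,0.06]]'
python3 go.py 440 -2 200 -102
```

```text
clock: 1.1
position: [177.9, 598.8, 255.7]
ee_rot: [-0.627, 0.779, -0.0, -0.001]
contact_force: [-0.3, 1.1, 0.2]
gripper_width: 60.3
grasp_force: 0.0
turn [ 0.   -0.08 -0.41] shift [ 533.2 -381.3   55.7] pos [177.9 598.8 255.7] w 60.3 gf 0.0 F [-0.3  1.1  0.2] t 1.1
```

```bash
python3 -m pendant '[[0.04,-0.029,0.004,0,0,0,0.06],[0.04,-0.029,0.004,0,0,0,0.06],[0.04,-0.029,0.004,0,0,0,0.06],[0.04,-0.029,0.004,0,0,0,0.06],[0.04,-0.029,0.004,0,0,0,0.06],[0.04,-0.029,0.004,0,0,0,0.06],[0.04,-0.029,0.004,0,0,0,0.06],[0.04,-0.029,0.004,0,0,0,0.06],[0.04,-0.029,0.004,0,0,0,0.06],[0.04,-0.029,0.004,0,0,0,0.06],[0.04,-0.029,0.004,0,0,0,0.06],[0.04,-0.029,0.004,0,0,0,0.06]]' | head -2
python3 go.py 440 -2 200 -102
```

```text
clock: 2.3
position: [418.3, 55.1, 208.3]
turn [-0.02  0.02 -0.02] shift [ 51.3 -33.1   8.3] pos [418.3  55.1 208.3] w 60.1 gf 0.0 F [ 0.7  1.4 -0.1] t 2.3
```

```bash
python3 -m pendant '[[0.026,-0.017,0.008,0,0,0,0.06],[0.025,-0.016,0,0,0,0,0.06],[0,0,0.04,0,0,0,0.06],[0,0,0.04,0,0,0,0.06],[0,0,0.04,0,0,0,0.06],[0,0,0,0,0,0,0.06]]' | head -2
python3 go.py 440 -2 34 -102
```

```text
clock: 2.9
position: [435.9, -1.2, 76.1]
turn [ 0.63 -0.36 -0.14] shift [-0.  -4.2 42.1] pos [435.9  -1.2  76.1] w 59.9 gf 0.0 F [-0.7  0.4 -0.3] t 2.9
```

```bash
python3 -m pendant '[[0,-0.001,0.02,0,0,0,0.06],[0,0,0.01,0,0,0,0.06],[0,0,0,0,0,0,0.06],[0,0,0,0,0,0,0.06]]' | head -2
python3 go.py 440 -2 34 -102
python3 - <<'E'
from h import *
from bench import arm
d=arm.get_image("scene"); cv2.imwrite("pics/a1.png",cv2.resize(d["image"][110:290,180:380,::-1],None,fx=3,fy=3))
E
```

```text
clock: 3.3
position: [441.4, 0.4, 51.4]
turn [-0.09  0.04 -0.02] shift [ 2.6  0.9 17.4] pos [4.414e+02 4.000e-01 5.140e+01] w 59.9 gf 0.0 F [0.3 0.6 0. ] t 3.3
```

View pics/a1.png

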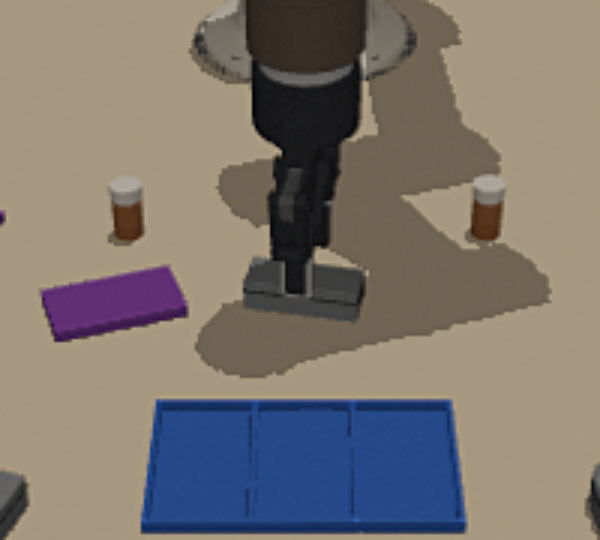

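The fingers straddle the loose mailer (front finger at about (297,270) in the crop, mailer centre about (305,290)), so I'll continue down and grip.

```bash
python3 -m pendant '[[0.003,0.001,0.009,0,0,0,0.06],[0,0,0.008,0,0,0,0.06],[0,0,0,0,0,0,0.06],[0,0,0,0,0,0,0.03],[0,0,0,0,0,0,0.02],[0,0,0,0,0,0,0.02],[0,0,0,0,0,0,0.02],[0,0,0,0,0,0,0.02]]' 
python3 go.py 440 -2 200 -102
```

```text
clock: 4.15
position: [439.5, -2.5, 33.6]
ee_rot: [-0.629, 0.777, -0.0, 0.0]
contact_force: [-0.4, 0.5, 2.2]
gripper_width: 32.7
grasp_force: 60.4
turn [-0.04  0.02 -0.03] shift [  -0.6   -0.4 -166.4] pos [439.5  -2.5  33.6] w 32.7 gf 60.4 F [-0.4  0.5  2.2] t 4.2
```

```bash
python3 -m pendant '[[0,0,-0.02,0,0,0,0.02],[0,0,-0.03,0,0,0,0.02],[0,0,-0.03,0,0,7.8,0.02],[0,0,0,0,0,7.8,0.02],[0,0,0,0,0,7.8,0.02],[0,0,0,0,0,7.8,0.02],[0,0,0,0,0,7.8,0.02],[0,0,0,0,0,7.8,0.02],[0,0,0,0,0,7.8,0.02],[0,0,0,0,0,7.8,0.02],[0,0,0,0,0,7.8,0.02],[0,0,0,0,0,7.8,0.02]]' | head -2
python3 go.py 622 -2.5 110 -180
```

```text
clock: 5.35
position: [438.6, -2.8, 113.0]
turn [-0.01 -0.05 -0.39] shift [-183.4    0.3    3. ] pos [438.6  -2.8 113. ] w 32.5 gf 60.1 F [-0.1  0.2  0. ] t 5.3
```

```bash
python3 -m pendant '[[-0.03,0,0,0,0,-0.2,0.02],[-0.04,0,0,0,0,0,0.02],[-0.04,0,0,0,0,0,0.02],[-0.04,0,0,0,0,0,0.02],[-0.033,0,0,0,0,0,0.02],[0,0,0.02,0,0,0,0.02],[0,0,0.02,0,0,0,0.02],[0,0,0.015,0,0,0,0.02],[0,0,0,0,0,0,0.02],[0,0,0,0,0,0,0.02]]' | head -2
python3 go.py 622 -2.5 37 -180
```

```text
clock: 6.35
position: [622.0, -2.4, 58.1]
turn [-0.02 -0.05  0.16] shift [ 0.  -0.1 21.1] pos [622.   -2.4  58.1] w 32.9 gf 60.0 F [ 1.3 -0.1 -0.2] t 6.3
```

```bash
python3 -m pendant '[[0,0,0.01,0,0,0,0.02],[0,0,0.007,0,0,0,0.02],[0,0,0.003,0,0,0,0.02],[0,0,0,0,0,0,0.02],[0,0,0,0,0,0,0.02]]'
python3 go.py 622 -2.5 37 -180
```

```text
clock: 6.85
position: [622.3, -2.2, 38.4]
ee_rot: [-0.001, 1.0, -0.0, 0.0]
contact_force: [-0.1, 0.3, 0.8]
gripper_width: 32.5
grasp_force: 60.0
turn [-0.    0.02  0.16] shift [ 0.3 -0.3  1.4] pos [622.3  -2.2  38.4] w 32.5 gf 60.0 F [-0.1  0.3  0.8] t 6.8
```

```bash
python3 -m pendant '[[0,0,0.001,0,0,0,0.02],[0,0,0.001,0,0,0,0.02],[0,0,0,0,0,0,0.02]]'
python3 go.py 622 -2.5 37 -180
```

```text
clock: 7.15
position: [622.4, -2.2, 36.7]
ee_rot: [-0.001, 1.0, 0.0, 0.0]
contact_force: [-0.3, -0.9, 0.4]
gripper_width: 32.4
grasp_force: 60.2
turn [0.   0.04 0.16] shift [ 0.4 -0.3 -0.3] pos [622.4  -2.2  36.7] w 32.4 gf 60.2 F [-0.3 -0.9  0.4] t 7.2
```

```bash
python3 -m pendant '[[0,0,0.001,0,0,0,0.02],[0,0,0,0,0,0,0.02],[0,0,0,0,0,0,0.046],[0,0,0,0,0,0,0.046],[0,0,0,0,0,0,0.046],[0,0,0,0,0,0,0.046]]'
python3 -m pendant '[[0,0,-0.02,0,0,0,0.046],[0,0,-0.04,0,0,0,0.046],[0,0,-0.04,0,0,0,0.06],[0,0,-0.03,0,0,-7,0.06],[0,0,0,0,0,-7,0.06],[0,0,0,0,0,-7,0.06],[0,0,0,0,0,-7,0.06],[0,0,0,0,0,-7,0.06],[0,0,0,0,0,-7,0.06],[0,0,0,0,0,-7,0.06],[0,0,0,0,0,-7,0.06],[0,0,0,0,0,-7,0.06]]' | head -2
python3 go.py 490 -281.5 160 -109.7
```

```text
clock: 7.75
position: [622.0, -2.3, 35.1]
ee_rot: [-0.001, 1.0, -0.0, -0.0]
contact_force: [0.1, 0.7, 0.2]
gripper_width: 46.0
grasp_force: 0.0
clock: 8.95
position: [622.0, -2.3, 165.0]
turn [ 0.02 -0.01 -6.86] shift [307.3  30.1   5. ] pos [622.   -2.3 165. ] w 60.1 gf 0.0 F [-0.4  0.4 -1.1] t 8.9
```

```bash
python3 -m pendant '[[0,0,0,0,0,-6.9,0.06],[0.038,0.004,0.001,0,0,0,0.06],[0.038,0.004,0,0,0,0,0.06],[0.038,0.004,0,0,0,0,0.06],[0.038,0.004,0,0,0,0,0.06],[0.038,0.004,0,0,0,0,0.06],[0.038,0.004,0,0,0,0,0.06],[0.038,0.004,0,0,0,0,0.06],[0.038,0.002,0,0,0,0,0.06],[0,0,0,0,0,0,0.06],[0,0,0,0,0,0,0.06]]' | head -2
python3 go.py 490 -281.5 80 -109.7
python3 - <<'E'
from h import *
from bench import arm
d=arm.get_image("scene"); cv2.imwrite("pics/a2.png",cv2.resize(d["image"][110:310,80:380,::-1],None,fx=2.6,fy=2.6))
E
```

```text
clock: 10.05
position: [489.8, -278.5, 164.1]
turn [ 0.01  0.01 -0.36] shift [ 2.8 -1.2 84.1] pos [ 489.8 -278.5  164.1] w 59.5 gf 0.0 F [ 0.3  0.4 -0. ] t 10.1
```

View pics/a2.png

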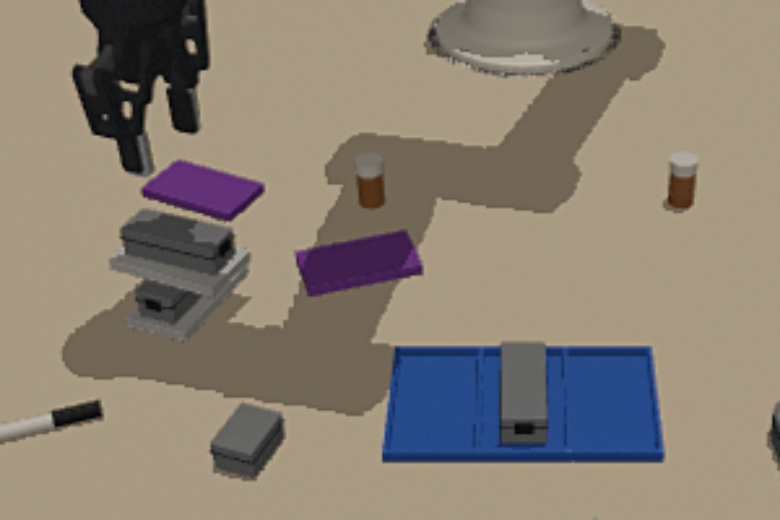

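The loose mailer lies flat and lid up in the middle bay (crop about (525,390)). The stack is intact at about (180,270), with the gripper above it. Next I'll go down onto mailer_top.

```bash
python3 -m pendant '[[0.0025,-0.001,0.02,0,0,-0.3,0.06],[0,0,0.02,0,0,0,0.06],[0,0,0.02,0,0,0,0.06],[0,0,0.015,0,0,0,0.06],[0,0,0.009,0,0,0,0.06],[0,0,0,0,0,0,0.06],[0,0,0,0,0,0,0.06],[0,0,0,0,0,0,0.06]]'
python3 go.py 490 -281.5 80 -109.7
```

```text
clock: 10.9
position: [491.2, -280.4, 81.3]
ee_rot: [-0.576, 0.817, -0.001, 0.001]
contact_force: [0.7, 0.3, 1.2]
gripper_width: 59.9
grasp_force: 0.0
turn [-0.12  0.    0.09] shift [1.4 0.7 1.3] pos [ 491.2 -280.4   81.3] w 59.9 gf 0.0 F [0.7 0.3 1.2] t 10.9
```

```bash
python3 -m pendant '[[0.001,0.001,0.001,0,0,0,0.05],[0,0,0,0,0,0,0.042],[0,0,0,0,0,0,0.036],[0,0,0,0,0,0,0.03],[0,0,0,0,0,0,0.02],[0,0,0,0,0,0,0.02],[0,0,0,0,0,0,0.02]]'
python3 -m pendant '[[0,0,-0.005,0,0,0,0.02],[0,0,-0.01,0,0,0,0.02],[0,0,-0.02,0,0,0,0.02],[0,0,-0.025,0,0,0,0.02],[0,0,0,0,0,0,0.02]]'
python3 go.py 622 -68.5 120 -180
```

```text
clock: 11.6
position: [489.4, -281.3, 79.9]
ee_rot: [-0.576, 0.817, -0.0, 0.0]
contact_force: [-0.3, 0.8, 5.5]
gripper_width: 32.8
grasp_force: 61.4
clock: 12.1
position: [491.1, -281.9, 143.2]
ee_rot: [-0.576, 0.817, -0.003, 0.002]
contact_force: [0.2, -0.9, -0.7]
gripper_width: 32.4
grasp_force: 60.8
turn [-0.38  0.26 70.4 ] shift [-130.9  213.4   23.2] pos [ 491.1 -281.9  143.2] w 32.4 gf 60.8 F [ 0.2 -0.9 -0.7] t 12.1
```

```bash
python3 -m pendant '[[0,0,0,0,0,7.8,0.02],[0,0,0,0,0,7.8,0.02],[0,0,0,0,0,7.8,0.02],[0,0,0,0,0,7.8,0.02],[0,0,0,0,0,7.8,0.02],[0,0,0,0,0,7.8,0.02],[0,0,0,0,0,7.8,0.02],[0,0,0,0,0,7.8,0.02],[0,0,0,0,0,7.8,0.02]]' | head -2
python3 -m pendant '[[-0.022,0.036,0,0,0,0,0.02],[-0.022,0.036,0,0,0,0,0.02],[-0.022,0.036,0,0,0,0,0.02],[-0.022,0.036,0,0,0,0,0.02],[-0.022,0.036,0,0,0,0,0.02],[-0.021,0.033,0,0,0,0,0.02],[0,0,0.02,0,0,0,0.02],[0,0,0.03,0,0,0,0.02],[0,0,0.02,0,0,0,0.02],[0,0,0,0,0,0,0.02],[0,0,0,0,0,0,0.02]]' | head -2
python3 go.py 622 -68.5 36 -180
```

```text
clock: 13.0
position: [488.6, -280.9, 138.8]
clock: 14.1
position: [619.5, -67.8, 69.2]
turn [-0.02 -0.04  0.17] shift [-2.5 -0.7 33.2] pos [619.5 -67.8  69.2] w 32.7 gf 60.8 F [ 0.5  0.2 -0.1] t 14.1
```

```bash
python3 -m pendant '[[-0.002,-0.001,0.015,0,0,0,0.02],[0,0,0.01,0,0,0,0.02],[0,0,0.005,0,0,0,0.02],[0,0,0.002,0,0,0,0.02],[0,0,0.001,0,0,0,0.02],[0,0,0,0,0,0,0.02],[0,0,0,0,0,0,0.02]]'
python3 go.py 622 -68.5 36 -180
```

```text
clock: 14.8
position: [621.5, -68.8, 37.0]
ee_rot: [-0.001, 1.0, -0.0, 0.0]
contact_force: [-2.4, 0.1, 3.5]
gripper_width: 32.4
grasp_force: 61.3
turn [-0.01  0.02  0.16] shift [-0.5  0.3  1. ] pos [621.5 -68.8  37. ] w 32.4 gf 61.3 F [-2.4  0.1  3.5] t 14.8
```

```bash
python3 -m pendant '[[0,0,0,0,0,0,0.046],[0,0,0,0,0,0,0.046],[0,0,0,0,0,0,0.046],[0,0,-0.02,0,0,0,0.046],[0,0,-0.04,0,0,0,0.046],[0,0,-0.04,0,0,0,0.066],[0,0,-0.02,0,0,0,0.066],[0,0,0,0,0,0,0.066]]'|head -2
python3 - <<'E'
from h import *
from bench import arm
d=arm.get_image("top"); pickle.dump(d,open("top2.pkl","wb"));cv2.imwrite("pics/a3.png",cv2.resize(d["image"][110:240,210:430,::-1],None,fx=3.6,fy=3.6,interpolation=cv2.INTER_NEAREST))
E
```

```text
clock: 15.6
position: [623.7, -68.6, 160.5]
```

View pics/a3.png

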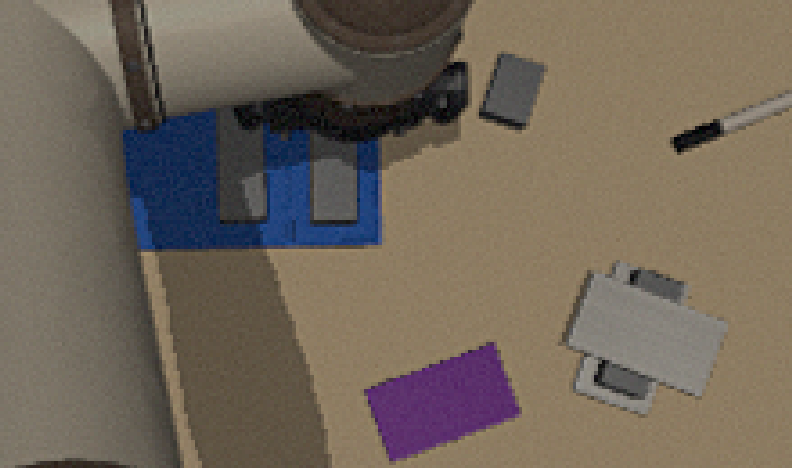

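Two mailers now sit in bays, at crop (242,165) and (335,170). plate_high is clear at about (645,333), with the ends of mailer_low showing above and below it.

```bash
python3 - <<'E'
from h import *
d=pickle.load(open("top2.pkl","rb")); I=d["image"]
roi=np.zeros(I.shape[:2],np.uint8); roi[178:230,360:420]=1
g=cv2.cvtColor(I,cv2.COLOR_RGB2GRAY); print(I[203,389],I[187,392],I[222,376])
m=((abs(I[...,0].astype(int)-I[...,2])<27)&(g>118)).astype(np.uint8)*roi
m=cv2.morphologyEx(m,cv2.MORPH_OPEN,np.ones((7,7)))
rects(d,m,46)
def corners(cs,z):
    px=(np.array(cs)+.5)/3.6-.5+[210,110]; w=ray(d,px,z); e=w[1]-w[0]+w[2]-w[3]
    print(w.mean(0).round(1),np.degrees(np.arctan2(e[1],e[0])).round(1),np.linalg.norm(e)/2,np.linalg.norm(w[0]-w[3]))
corners([(590,270),(728,322),(702,397),(568,345)],46)
E
python3 go.py 490 -282 160 -110.5
```

```text
[135 133 123] [84 86 85] [145 124 101]
px [389. 202.] ctr 490.6 -283.7 size 98.3 54.4 ang 67.3
[ 490.7 -283.4] -112.5 100.39015762867918 55.00520297307928
turn [ -0.1    0.22 -69.35] shift [246.2  49.1  -2.1] pos [622.3 -68.6 157.9] w 65.8 gf 0.0 F [-1.6  0.5 -0.5] t 15.7
```

```bash
python3 -m pendant '[[0,0,0,0,0,-7.5,0.066],[0,0,0,0,0,-7.5,0.066],[0,0,0,0,0,-7.5,0.066],[0,0,0,0,0,-7.5,0.066],[0,0,0,0,0,-7.5,0.066],[0,0,0,0,0,-7.5,0.066],[0,0,0,0,0,-7.5,0.066],[0,0,0,0,0,-7.5,0.066],[0,0,0,0,0,-7.8,0.066],[0,0,0,0,0,0,0.066]]'|head -2
python3 go.py 490.6 -283.2 160 -112
```

```text
clock: 16.65
position: [620.5, -68.8, 154.2]
turn [ 0.19 -0.08 -0.07] shift [247.5  40.1  -5.8] pos [620.5 -68.8 154.2] w 66.4 gf 0.0 F [ 0.4 -0.9 -0. ] t 16.6
```

```bash
python3 -m pendant '[[0.041,0.0066,0,0,0,0,0.066],[0.041,0.0066,0,0,0,0,0.066],[0.041,0.0067,0,0,0,0,0.066],[0.041,0.0067,0,0,0,0,0.066],[0.041,0.0067,0,0,0,0,0.066],[0.0425,0.0067,0,0,0,0,0.066],[0,0,0.03,0,0,0,0.066],[0,0,0.03,0,0,0,0.066],[0,0,0.015,0,0,0,0.066],[0,0,0,0,0,0,0.066],[0,0,0,0,0,0,0.066],[0,0,0,0,0,0,0.066]]'|head -2
python3 go.py 490.6 -283.2 60 -112
```

```text
clock: 17.85
position: [492.2, -283.2, 82.2]
turn [-0.1   0.   -0.08] shift [ 0.6  1.5 22.2] pos [ 492.2 -283.2   82.2] w 66.3 gf 0.0 F [-0.2 -0.1 -0.3] t 17.9
```

```bash
python3 -m pendant '[[0,0.001,0.01,0,0,0,0.066],[0,0,0.006,0,0,0,0.066],[0,0,0.002,0,0,0,0.066],[0,0,0,0,0,0,0.066],[0,0,0,0,0,0,0.066]]'|head -5
python3 -m pendant '[[0,0,0.002,0,0,0,0.066],[0,0,0,0,0,0,0.066]]'|head -5
python3 go.py 490.6 -283.2 60 -112
python3 - <<'E'
from h import *
from bench import arm
d=arm.get_image("scene"); cv2.imwrite("pics/a4.png",cv2.resize(d["image"][150:250,95:215,::-1],None,fx=6,fy=6))
E
```

```text
clock: 18.35
position: [490.7, -282.8, 63.4]
ee_rot: [-0.559, 0.829, -0.0, 0.0]
contact_force: [0.4, 0.1, -0.3]
gripper_width: 66.2
clock: 18.55
position: [490.5, -282.7, 61.2]
ee_rot: [-0.559, 0.829, 0.0, -0.0]
contact_force: [0.2, -0.1, 0.5]
gripper_width: 66.2
turn [ 0.01  0.   -0.05] shift [ 0.4 -0.3  1.2] pos [ 490.5 -282.7   61.2] w 66.2 gf 0.0 F [ 0.2 -0.1  0.5] t 18.6
```

View pics/a4.png

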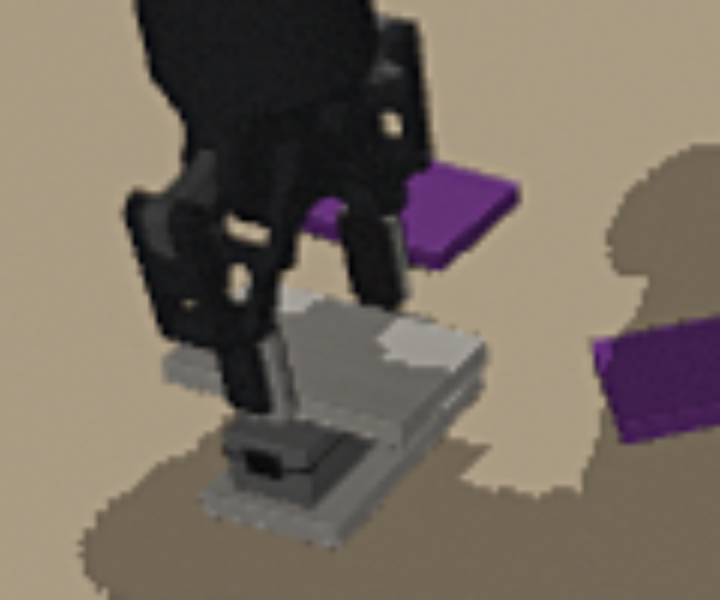

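The front finger's tip (about (265,410)) is beside plate_high's edge and a few mm above mailer_low. I'll drop 2 mm more, then close.

```bash
python3 -m pendant '[[0,0,0.002,0,0,0,0.066],[0,0,0,0,0,0,0.066],[0,0,0,0,0,0,0.06],[0,0,0,0,0,0,0.056],[0,0,0,0,0,0,0.05],[0,0,0,0,0,0,0.045],[0,0,0,0,0,0,0.045]]'
python3 -m pendant '[[0,0,-0.003,0,0,0,0.045],[0,0,-0.005,0,0,0,0.045],[0,0,-0.01,0,0,0,0.045],[0,0,-0.02,0,0,0,0.045],[0,0,-0.03,0,0,0,0.045],[0,0,0,0,0,0,0.045]]'
python3 go.py 505.2 273.7 120 -173.8
python3 - <<'E'
from h import *
from bench import arm
d=arm.get_image("scene"); cv2.imwrite("pics/a5.png",cv2.resize(d["image"][110:250,85:225,::-1],None,fx=4,fy=4))
E
```

```text
clock: 19.3
position: [490.7, -282.8, 60.0]
ee_rot: [-0.559, 0.829, -0.0, 0.0]
contact_force: [-1.2, 1.9, 5.6]
gripper_width: 53.8
grasp_force: 63.8
clock: 19.9
position: [493.3, -283.8, 132.0]
ee_rot: [-0.559, 0.829, -0.004, 0.003]
contact_force: [0.5, 0.1, -1.6]
gripper_width: 53.9
grasp_force: 63.6
turn [-0.49  0.3  61.82] shift [-72.  552.9  12. ] pos [ 493.3 -283.8  132. ] w 53.9 gf 63.6 F [ 0.5  0.1 -1.6] t 19.9
```

View pics/a5.png

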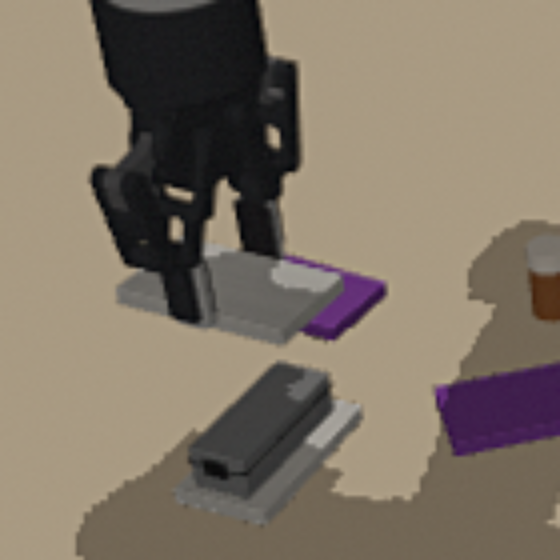

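plate_high is held level, and mailer_low sits undisturbed on plate_low (crop about (260,430)).

```bash
python3 -m pendant '[[0,0,0,0,0,7.7,0.045],[0,0,0,0,0,7.7,0.045],[0,0,0,0,0,7.7,0.045],[0,0,0,0,0,7.7,0.045],[0,0,0,0,0,7.7,0.045],[0,0,0,0,0,7.7,0.045],[0,0,0,0,0,7.7,0.045],[0,0,0,0,0,7.7,0.045],[0,0,0,0,0,0,0.045]]'|head -2
python3 -m pendant '[[-0.005,0.03,0,0,0,0,0.045],[-0.006,0.045,0,0,0,0,0.045],[-0.006,0.045,0,0,0,0,0.045],[-0.006,0.045,0,0,0,0,0.045],[-0.006,0.045,0,0,0,0,0.045],[-0.006,0.045,0,0,0,0,0.045],[-0.006,0.045,0,0,0,0,0.045],[-0.006,0.045,0,0,0,0,0.045],[-0.006,0.045,0,0,0,0,0.045],[-0.006,0.045,0,0,0,0,0.045],[-0.006,0.045,0,0,0,0,0.045]]'|head -2
python3 go.py 505.2 273.7 80 -173.8
```

```text
clock: 20.85
position: [489.9, -282.5, 126.4]
clock: 21.95
position: [501.4, 203.2, 126.9]
turn [-0.02 -0.05  0.36] shift [-11.4  69.7  46.9] pos [501.4 203.2 126.9] w 53.9 gf 63.6 F [ 1.7 -0.  -2.1] t 21.9
```

```bash
python3 -m pendant '[[-0.005,0.03,0,0,0,0.4,0.045],[-0.006,0.03,0,0,0,0,0.045],[0,0.007,0.02,0,0,0,0.045],[0,0,0.025,0,0,0,0.045],[0,0,0.01,0,0,0,0.045],[0,0,0,0,0,0,0.045],[0,0,0,0,0,0,0.045],[0,0,0,0,0,0,0.045]]'|head -2
python3 go.py 505.2 273.7 28 -173.8
```

```text
clock: 22.75
position: [506.6, 269.5, 73.5]
turn [ 0.07  0.11 -0.22] shift [ 0.9  4.3 45.5] pos [506.6 269.5  73.5] w 53.6 gf 63.6 F [-0.2 -0.7 -0.9] t 22.8
```

```bash
python3 -m pendant '[[0.001,0.003,0.015,0,0,-0.2,0.045],[0,0,0.015,0,0,0,0.045],[0,0,0.008,0,0,0,0.045],[0,0,0,0,0,0,0.045],[0,0,0,0,0,0,0.045],[0,0,0,0,0,0,0.045]]'|head -5
python3 go.py 505.2 273.7 28 -173.8
```

```text
clock: 23.35
position: [505.1, 272.6, 35.3]
ee_rot: [-0.054, 0.999, 0.001, 0.001]
contact_force: [0.2, -0.5, -2.1]
gripper_width: 53.9
turn [ 0.06  0.09 -0.04] shift [-0.2  1.1  7.3] pos [505.1 272.6  35.3] w 53.9 gf 63.6 F [ 0.2 -0.5 -2.1] t 23.4
```

```bash
python3 -m pendant '[[0,0.001,0.004,0,0,0,0.045],[0,0,0.002,0,0,0,0.045],[0,0,0,0,0,0,0.045],[0,0,0,0,0,0,0.045]]'|head -5
python3 -m pendant '[[0,0,0.001,0,0,0,0.045],[0,0,0,0,0,0,0.045]]'|head -5
python3 go.py 505.2 273.7 28 -173.8
```

```text
clock: 23.75
position: [504.3, 273.1, 28.2]
ee_rot: [-0.054, 0.999, -0.0, -0.0]
contact_force: [-0.1, -1.5, -1.1]
gripper_width: 53.8
clock: 23.95
position: [504.5, 273.2, 28.0]
ee_rot: [-0.054, 0.999, 0.0, 0.0]
contact_force: [-1.9, -1.0, 3.6]
gripper_width: 54.3
turn [ 0.    0.02 -0.03] shift [-0.8  0.4 -0. ] pos [504.5 273.2  28. ] w 54.3 gf 64.2 F [-1.9 -1.   3.6] t 23.9
```

```bash
python3 -m pendant '[[0,0,0,0,0,0,0.064],[0,0,0,0,0,0,0.064],[0,0,0,0,0,0,0.064],[0,0,-0.02,0,0,0,0.064],[0,0,-0.04,0,0,0,0.064],[0,0,-0.04,0,0,0,0.06],[0,0,0,0,0,8.4,0.06],[0,0,0,0,0,8.4,0.06],[0,0,0,0,0,8.4,0.06],[0,0,0,0,0,0,0.06]]'|head -2
python3 - <<'E'
from h import *
from bench import arm
d=arm.get_image("top"); pickle.dump(d,open("top3.pkl","wb")); I=d["image"]
cv2.imwrite("pics/a6.png",cv2.resize(I[170:240,350:430,::-1],None,fx=7,fy=7,interpolation=cv2.INTER_NEAREST))
E
python3 go.py 491 -281.5 160 -199
```

```text
clock: 24.95
position: [504.4, 273.1, 127.3]
turn [-0.   -0.    0.12] shift [-167.9 -528.8  -32.8] pos [504.4 273.1 127.2] w 60.1 gf 0.0 F [ 0.  -0.1  0.9] t 25.0
```

View pics/a6.png

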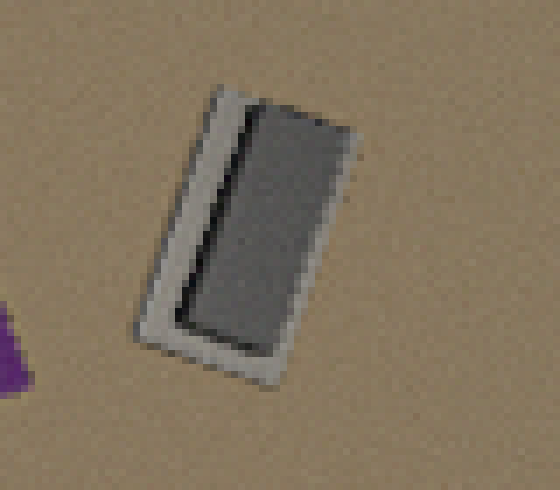

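mailer_low's face has crop corners near (260,105), (355,130), (272,350) and (188,322). It lies along plate_low, whose corners are near (218,87), (360,130), (280,385) and (137,338).

```bash
python3 - <<'E'
from h import *
d=pickle.load(open("top3.pkl","rb"))
def corners(cs,z):
    px=(np.array(cs)+.5)/7-.5+[350,170]; w=ray(d,px,z); e=w[0]-w[3]+w[1]-w[2]
    print(w.mean(0).round(1),np.degrees(np.arctan2(e[1],e[0])).round(1),np.linalg.norm(e)/2,np.linalg.norm(w[0]-w[1]))
corners([(260,105),(355,130),(272,350),(188,322)],36)
corners([(218,87),(360,130),(280,385),(137,338)],10)
I=d["image"];roi=np.zeros(I.shape[:2],bool); roi[178:230,365:410]=1
g=cv2.cvtColor(I,cv2.COLOR_RGB2GRAY)
rects(d,roi&(abs(I[...,0].astype(int)-I[...,2])<22)&(g>65)&(g<105),36)
E
python3 -m pendant '[[-0.012,-0.03,0,0,0,0,0.06],[-0.015,-0.046,-0.003,0,0,0,0.06],[-0.015,-0.046,-0.003,0,0,0,0.06],[-0.015,-0.046,-0.003,0,0,0,0.06],[-0.015,-0.046,-0.003,0,0,0,0.06],[-0.015,-0.046,-0.003,0,0,0,0.06],[-0.015,-0.046,-0.003,0,0,0,0.06],[-0.015,-0.046,-0.003,0,0,0,0.06],[-0.015,-0.046,-0.003,0,0,0,0.06],[-0.015,-0.046,-0.003,0,0,0,0.06],[-0.015,-0.046,-0.003,0,0,0,0.06],[-0.005,-0.03,0,0,0,0,0.06]]'|head -2
python3 go.py 491 -282 120 -199
```

```text
[ 492.3 -282.6] -21.5 84.53899741366018 35.2772551067155
[ 491.2 -281.6] -19.6 99.12872539290554 54.60522623771137
px [388. 203.] ctr 490.9 -282.7 size 89.5 34.2 ang -20.4
clock: 26.2
position: [492.8, -276.0, 157.6]
turn [-0.03  0.08  0.03] shift [-0.2 -6.2 37.6] pos [ 492.8 -276.   157.6] w 60.2 gf 0.0 F [-0.2  0.1 -0.8] t 26.2
```

```bash
python3 -m pendant '[[0,-0.006,0.01,0,0,1,0.06],[0,0,0.03,0,0,0,0.06],[0,0,0.03,0,0,0,0.06],[0,0,0.02,0,0,0,0.06],[0,0,0.01,0,0,0,0.06],[0,0,0,0,0,0,0.06],[0,0,0,0,0,0,0.06],[0,0,0,0,0,0,0.06]]'|head -5
python3 go.py 491.2 -282.6 44 -200
```

```text
clock: 27.0
position: [491.6, -278.6, 58.6]
ee_rot: [0.174, 0.985, -0.0, 0.001]
contact_force: [0.7, -0.7, -0.0]
gripper_width: 60.3
turn [0.01 0.15 0.01] shift [-1.  -3.9 14.6] pos [ 491.6 -278.6   58.6] w 60.3 gf 0.0 F [ 0.7 -0.7 -0. ] t 27.0
```

```bash
python3 -m pendant '[[-0.001,-0.003,0,0,0,0,0.06],[0,0,0.006,0,0,0,0.06],[0,0,0.006,0,0,0,0.06],[0,0,0.001,0,0,0,0.06],[0,0,0,0,0,0,0.06],[0,0,0,0,0,0,0.06]]'|head -5
python3 go.py 491.2 -282.6 44 -200
```

```text
clock: 27.6
position: [490.5, -281.7, 44.2]
ee_rot: [0.174, 0.985, -0.0, -0.0]
contact_force: [-0.7, -0.5, 0.3]
gripper_width: 60.2
turn [-0.01 -0.01 -0.04] shift [-0.9 -0.6  0.2] pos [ 490.5 -281.7   44.2] w 60.2 gf 0.0 F [-0.7 -0.5  0.3] t 27.6
```

```bash
python3 -m pendant '[[0,-0.0005,0,0,0,0,0.05],[0,0,0,0,0,0,0.042],[0,0,0,0,0,0,0.036],[0,0,0,0,0,0,0.03],[0,0,0,0,0,0,0.02],[0,0,0,0,0,0,0.02],[0,0,0,0,0,0,0.02]]'|tail -3
python3 -m pendant '[[0,0,-0.005,0,0,0,0.02],[0,0,-0.01,0,0,0,0.02],[0,0,-0.02,0,0,0,0.02],[0,0,-0.025,0,0,0,0.02],[0,0,-0.025,0,0,-6.6,0.02],[0,0,0,0,0,-6.6,0.02],[0,0,0,0,0,-6.7,0.02],[0,0,0,0,0,0,0.02]]'
python3 go.py 622 63.5 120 -180
```

```text
contact_force: [-0.5, -0.4, 5.5]
gripper_width: 32.8
grasp_force: 60.6
clock: 29.1
position: [490.2, -282.1, 129.9]
ee_rot: [0.001, 1.0, 0.0, 0.0]
contact_force: [0.8, -0.7, -1.2]
gripper_width: 33.0
grasp_force: 60.0
turn [ 0.01  0.03 -0.17] shift [-131.8  345.6    9.9] pos [ 490.2 -282.1  129.9] w 33.0 gf 60.0 F [ 0.8 -0.7 -1.2] t 29.1
```

```bash
python3 -m pendant '[[-0.012,0.03,0,0,0,0,0.02],[-0.015,0.04,0,0,0,0,0.02],[-0.015,0.04,0,0,0,0,0.02],[-0.015,0.04,0,0,0,0,0.02],[-0.015,0.04,0,0,0,0,0.02],[-0.015,0.04,0,0,0,0,0.02],[-0.015,0.04,0,0,0,0,0.02],[-0.015,0.04,0,0,0,0,0.02],[-0.015,0.035,0,0,0,0,0.02],[0,0,0.02,0,0,0,0.02],[0,0,0,0,0,0,0.02],[0,0,0,0,0,0,0.02]]'|head -2
python3 go.py 622 63.5 36 -180
```

```text
clock: 30.3
position: [622.6, 62.0, 108.8]
turn [-0.05 -0.12 -0.23] shift [ 0.6  1.5 72.8] pos [622.6  62.  108.8] w 32.7 gf 59.9 F [-0.7 -0.5 -0.5] t 30.3
```

```bash
python3 -m pendant '[[0,0.001,0.02,0,0,-0.2,0.02],[0,0,0.02,0,0,0,0.02],[0,0,0.015,0,0,0,0.02],[0,0,0.01,0,0,0,0.02],[0,0,0.003,0,0,0,0.02],[0,0,0.001,0,0,0,0.02],[0,0,0,0,0,0,0.02],[0,0,0,0,0,0,0.02]]'|head -5
python3 go.py 622 63.5 36 -180
```

```text
clock: 31.1
position: [623.8, 63.6, 41.3]
ee_rot: [-0.0, 1.0, 0.0, 0.001]
contact_force: [-0.2, -0.1, 0.2]
gripper_width: 32.4
turn [0.03 0.1  0.05] shift [ 1.8 -0.1  5.3] pos [623.8  63.6  41.3] w 32.4 gf 59.9 F [-0.2 -0.1  0.2] t 31.1
```

```bash
python3 -m pendant '[[0.001,0,0.002,0,0,0,0.02],[0,0,0.001,0,0,0,0.02],[0,0,0,0,0,0,0.02],[0,0,0,0,0,0,0.02]]'|head -5
python3 -m pendant '[[0,0,0.001,0,0,0,0.02],[0,0,0,0,0,0,0.02]]'|head -5
```

```text
clock: 31.5
position: [622.2, 63.6, 37.8]
ee_rot: [-0.001, 1.0, 0.0, 0.0]
contact_force: [-2.3, -0.1, 4.1]
gripper_width: 32.6
clock: 31.7
position: [622.2, 63.6, 37.8]
ee_rot: [-0.001, 1.0, -0.0, 0.0]
contact_force: [-3.5, -0.1, 8.8]
gripper_width: 32.8
```

```bash
python3 -m pendant '[[0,0,0,0,0,0,0.046],[0,0,0,0,0,0,0.046],[0,0,0,0,0,0,0.046],[0,0,-0.02,0,0,0,0.046],[0,0,-0.04,0,0,0,0.046],[0,0,-0.04,0,0,0,0.066],[0,0,0,0,0,6.5,0.066],[0,0,0,0,0,6.5,0.066],[0,0,0,0,0,6.5,0.066],[0,0,0,0,0,0,0.066]]'|head -2
python3 - <<'E'
from h import *
from bench import arm
d=arm.get_image("top"); I=d["image"].astype(int)
roi=np.zeros(I.shape[:2],bool); roi[178:235,360:415]=1
g=cv2.cvtColor(d["image"],cv2.COLOR_RGB2GRAY); print(I[203,388])
rects(d,roi&(abs(I[...,0]-I[...,2])<27)&(g>110),10)
roi=np.zeros(I.shape[:2],bool); roi[170:235,145:200]=1
m=roi&(abs(I[...,0]-I[...,2])<27)&(g>90); rects(d,m,14); rects(d,roi&(g<50),4)
E
python3 go.py 491.2 -281.6 120 -199.5
```

```text
clock: 32.7
position: [622.2, 63.4, 136.0]
[141 139 127]
px [385. 203.] ctr 490.7 -281.5 size 99.3 54.4 ang -20.5
px [159. 205.] ctr 507.2 302.0 size 170.2 86.8 ang 0.0
turn [-0.01 -0.02  0.18] shift [   8.3 -369.    16. ] pos [622.2  63.4 136. ] w 66.0 gf 0.0 F [-0.3 -0.4  0.7] t 32.8
```

```bash
python3 -m pendant '[[0,-0.03,0,0,0,0.7,0.066],[0.001,-0.045,0,0,0,0,0.066],[0.001,-0.045,0,0,0,0,0.066],[0.001,-0.045,0,0,0,0,0.066],[0.001,-0.045,0,0,0,0,0.066],[0.001,-0.045,0,0,0,0,0.066],[0.001,-0.045,0,0,0,0,0.066],[0.001,-0.045,0,0,0,0,0.066],[0.001,-0.024,0.02,0,0,0,0.066],[0,0,0.03,0,0,0,0.066],[0,0,0.02,0,0,0,0.066],[0,0,0,0,0,0,0.066]]'|head -2
python3 -m pendant '[[0,0,0,0,0,0,0.066],[0,0,0,0,0,0,0.066]]'|head -2
python3 go.py 490.8 -281.5 24 -200.1
```

```text
clock: 33.95
position: [485.7, -280.1, 63.3]
clock: 34.15
position: [489.1, -280.4, 67.6]
turn [-0.    0.14  0.04] shift [-2.  -0.4 43.6] pos [ 489.1 -280.4   67.6] w 65.9 gf 0.0 F [ 0.5 -0.   0.7] t 34.1
```

```bash
python3 -m pendant '[[-0.002,-0.0005,0.015,0,0,0,0.066],[0,0,0.012,0,0,0,0.066],[0,0,0.01,0,0,0,0.066],[0,0,0.003,0,0,0,0.066],[0,0,0,0,0,0,0.066],[0,0,0,0,0,0,0.066]]'|head -5
python3 go.py 490.8 -281.5 24 -200.1
```

```text
clock: 34.75
position: [490.0, -281.5, 26.6]
ee_rot: [0.175, 0.985, -0.0, 0.0]
contact_force: [-0.0, 0.5, 0.2]
gripper_width: 66.2
turn [-0.    0.03 -0.03] shift [-0.8  0.3  2.6] pos [ 490.  -281.5   26.6] w 66.2 gf 0.0 F [-0.   0.5  0.2] t 34.8
```

```bash
python3 -m pendant '[[-0.001,0,0.002,0,0,0,0.066],[0,0,0,0,0,0,0.066],[0,0,0,0,0,0,0.06],[0,0,0,0,0,0,0.056],[0,0,0,0,0,0,0.05],[0,0,0,0,0,0,0.045],[0,0,0,0,0,0,0.045]]'
python3 -m pendant '[[0,0,-0.003,0,0,0,0.045],[0,0,-0.005,0,0,0,0.045],[0,0,-0.01,0,0,0,0.045],[0,0,-0.02,0,0,0,0.045],[0,0,-0.03,0,0,0,0.045],[0,0,-0.03,0,0,0,0.045],[0,0,0,0,0,0,0.045]]'
python3 - <<'E'
from h import *
from bench import arm
d=arm.get_image("top"); I=d["image"].astype(int); pickle.dump(d,open("top4.pkl","wb"))
a=cv2.resize(d["image"][165:240,135:215,::-1],None,fx=7,fy=7,interpolation=cv2.INTER_NEAREST); cv2.imwrite("pics/a7.png",a)
roi=np.zeros(I.shape[:2],bool); roi[170:235,145:200]=1
g=cv2.cvtColor(d["image"],cv2.COLOR_RGB2GRAY); print(I[203,173])
rects(d,roi&(abs(I[...,0]-I[...,2])<27)&(g>100),14); rects(d,roi&((g<50)|(abs(I[...,0]-I[...,2])<27)),4)
E
python3 go.py 505.2 273.7 130 -173.8
```

```text
clock: 35.45
position: [490.8, -281.8, 25.1]
ee_rot: [0.175, 0.985, -0.0, 0.0]
contact_force: [-1.6, 0.8, 4.8]
gripper_width: 54.0
grasp_force: 63.3
clock: 36.15
position: [493.4, -282.9, 127.4]
ee_rot: [0.174, 0.985, -0.001, 0.005]
contact_force: [0.9, -0.6, -2.5]
gripper_width: 53.9
grasp_force: 63.5
[140 134 127]
px [173. 203.] ctr 503.3 272.4 size 98.6 55.0 ang 5.1
px [173. 203.] ctr 504.7 274.0 size 120.4 77.3 ang 6.8
turn [ -0.04   0.33 -26.35] shift [-73.3 551.2  -5. ] pos [ 491.9 -282.2  125. ] w 54.1 gf 63.5 F [-1.  -0.8 -2.5] t 36.2
```

View pics/a7.png

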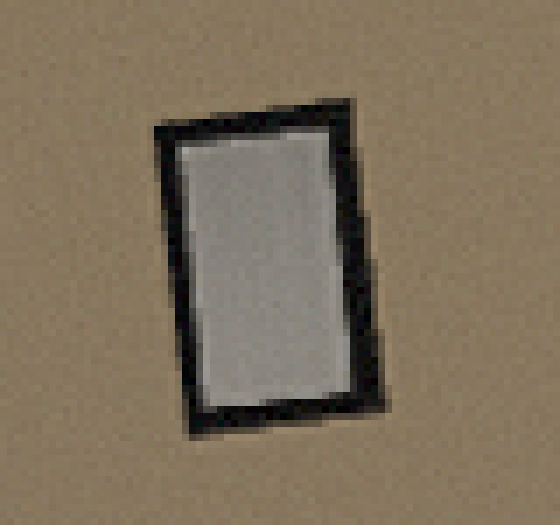

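plate_high lies centred on the mat within about 1.5 mm and 1°. plate_low is gripped, so I'll carry it over.

```bash
python3 -m pendant '[[0,0,0,0,0,-6.5,0.045],[0,0,0,0,0,-6.5,0.045],[0,0,0,0,0,-6.5,0.045],[0,0,0,0,0,-6.6,0.045],[-0.005,0.03,0,0,0,0,0.045],[-0.006,0.045,0,0,0,0,0.045],[-0.006,0.045,0,0,0,0,0.045],[-0.006,0.045,0,0,0,0,0.045],[-0.006,0.045,0,0,0,0,0.045],[-0.006,0.045,0,0,0,0,0.045],[-0.006,0.045,0,0,0,0,0.045]]'|head -2
python3 -m pendant '[[-0.006,0.045,0,0,0,0,0.045],[-0.006,0.045,0,0,0,0,0.045],[-0.006,0.045,0,0,0,0,0.045],[-0.006,0.045,0,0,0,0,0.045],[-0.006,0.045,0,0,0,0,0.045],[0,0.02,0,0,0,0,0.045],[0,0,0,0,0,0,0.045],[0,0,0,0,0,0,0.045]]'|head -2
python3 go.py 504.8 273.5 80 -174
```

```text
clock: 37.3
position: [499.0, 22.4, 121.2]
clock: 38.1
position: [503.7, 266.9, 121.1]
turn [-0.1  -0.17 -0.04] shift [-1.8  6.5 41.1] pos [503.7 266.9 121.1] w 54.0 gf 63.7 F [ 0.3 -0.4 -2. ] t 38.1
```

```bash
python3 -m pendant '[[-0.001,0.006,0.02,0,0,0,0.045],[0,0,0.025,0,0,0,0.045],[0,0,0.02,0,0,0,0.045],[0,0,0.008,0,0,0,0.045],[0,0,0,0,0,0,0.045],[0,0,0,0,0,0,0.045],[0,0,0,0,0,0,0.045]]'|head -5
python3 go.py 504.8 273.5 39 -174
```

```text
clock: 38.8
position: [505.8, 273.9, 50.6]
ee_rot: [-0.052, 0.999, 0.001, 0.001]
contact_force: [-0.6, 0.0, -1.1]
gripper_width: 53.7
turn [ 0.07  0.11 -0.06] shift [ 1.  -0.3 11.6] pos [505.8 273.9  50.6] w 53.7 gf 63.6 F [-0.6  0.  -1.1] t 38.8
```

```bash
python3 -m pendant '[[0,0,0.005,0,0,0,0.045],[0,0,0.003,0,0,0,0.045],[0,0,0.001,0,0,0,0.045],[0,0,0,0,0,0,0.045],[0,0,0,0,0,0,0.045]]'|head -5
python3 -m pendant '[[0,0,0.001,0,0,0,0.045],[0,0,0,0,0,0,0.045]]'|head -5
python3 go.py 504.8 273.5 39 -174
```

```text
clock: 39.3
position: [505.1, 273.8, 40.3]
ee_rot: [-0.052, 0.999, -0.0, -0.0]
contact_force: [-0.7, -0.5, -2.5]
gripper_width: 53.7
clock: 39.5
position: [505.1, 273.7, 39.2]
ee_rot: [-0.052, 0.999, -0.0, -0.0]
contact_force: [0.0, 0.2, -2.2]
gripper_width: 53.8
turn [-0.   -0.01 -0.05] shift [ 0.3 -0.1  0.2] pos [505.1 273.7  39.2] w 53.8 gf 63.7 F [ 0.   0.2 -2.2] t 39.5
```

```bash
python3 -m pendant '[[0,0,0.001,0,0,0,0.045],[0,0,0,0,0,0,0.045]]'|head -5
```

```text
clock: 39.7
position: [505.1, 273.7, 39.1]
ee_rot: [-0.052, 0.999, 0.0, 0.0]
contact_force: [-3.0, -0.8, 3.8]
gripper_width: 53.8
```

Contact felt. I'll release, retreat and check.

```bash
python3 -m pendant '[[0,0,0,0,0,0,0.064],[0,0,0,0,0,0,0.064],[0,0,0,0,0,0,0.064],[0,0,-0.02,0,0,0,0.064],[0,0,-0.04,0,0,0,0.064],[0,0,-0.04,0,0,0,0.064],[0,0,-0.04,0,0,0,0.064],[0.02,0.04,-0.04,0,0,0,0.064],[0.02,0.04,0,0,0,0,0.064],[0.02,0.045,0,0,0,0,0.064],[0.02,0.045,0,0,0,0,0.064],[0.02,0.045,0,0,0,0,0.064]]'|head -2
python3 - <<'E'
from h import *
from bench import arm
d=arm.get_image("top"); I=d["image"].astype(int)
e=arm.get_image("scene"); cv2.imwrite("pics/b1.png",cv2.resize(e["image"][110:320,90:450,::-1],None,fx=2.2,fy=2.2))
cv2.imwrite("pics/b2.png",cv2.resize(d["image"][110:310,140:440,::-1],None,fx=2.6,fy=2.6))
roi=np.zeros(I.shape[:2],bool); roi[170:235,145:200]=1
g=cv2.cvtColor(d["image"],cv2.COLOR_RGB2GRAY)
rects(d,roi&(abs(I[...,0]-I[...,2])<27)&(g>100),24)
E
```

```text
clock: 40.9
position: [386.2, 472.3, 211.9]
px [172. 203.] ctr 503.9 272.7 size 98.7 54.8 ang 5.6
```

View pics/b1.png

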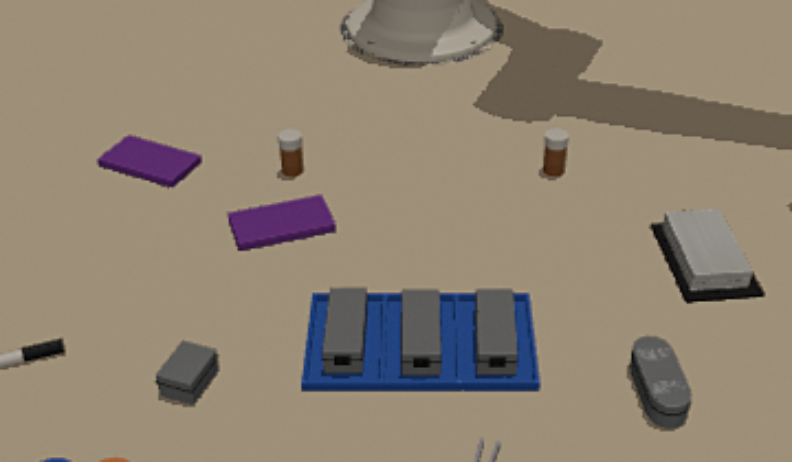

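View pics/b2.png

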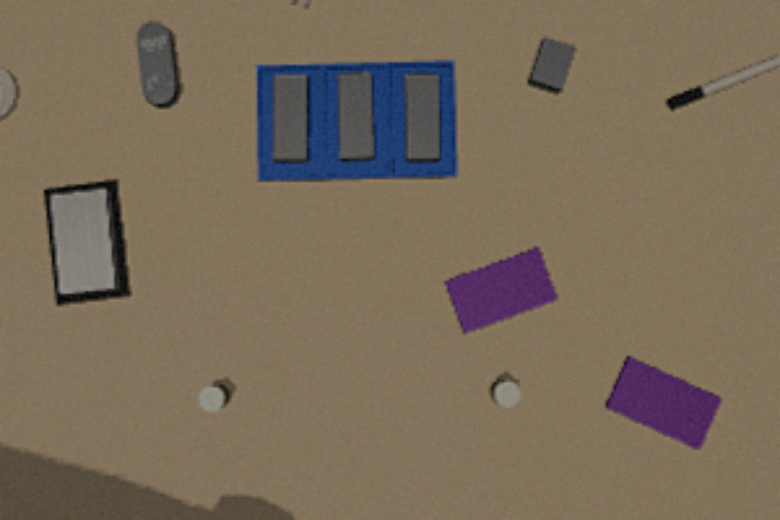

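The three mailers lie flat, one per bay (crop x about 291, 357 and 423). The plates form one aligned pile on the mat (about (85,242)), and the look-alikes haven't moved.

```bash
python3 -m pendant '[[0,0,0,0,0,0,0.064],[0,0,0,0,0,0,0.064],[0,0,0,0,0,0,0.064]]'|head -2; python3 -c "
from bench import arm
print(arm.job_done())"
```

```text
clock: 41.3
position: [388.0, 469.8, 211.7]
the job is handed in; nothing more can be done
None
```

The job is handed in at about 41 s on the robot's clock: the final pictures show one mailer flat and lid up in each caddy bay, both plates in one pile within about 2 mm and 1° of the mat's centre and direction, and the look-alikes not moved.

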